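# Lock the wax injector's pot and set its heat

### The job

The lid of the wax injector's pot is on but not locked. Press the lock ring down against its seal, turn it clockwise to the locked mark at its stop and let it spring up into its notches; only then turn the heat selector from off to the two-dot mark. Use hand force only, never more than about 50 N on the machine, and leave everything else on the bench and on the machine where it is.

Things in the scene. Friction and masses are not known exactly. Their poses are not given: they have to be found in the camera images.
- injector: wax injector fixed to the bench: grey housing 280 (x) x 420 (y) x 140 mm tall, origin under its centre, brass nozzle on the -x front. On its deck: the round steel pot at x 0, y +80 mm; the selector at x -50, y -130; a gauge 60 mm across, 45 tall, at x +100, y -172. A black pointer on the ring's top faces a short black bar on the deck when open, a pair of black lines on a keeper when locked
- pot_axis (a point): on the pot's vertical axis, level with the lock ring's flat top when it is up (204 mm above the bench); axes as the injector's. Ring: 184 mm across, bare flat top from 52 to 92 mm radius, inside it a lid dome 9 mm high with a brass valve 26 mm across, 30 mm high. Round it the steel keepers, 94 to 125 mm radius, tops 17 mm below the flat top. Ring drag: 2 to 6 N at a lug
- lock_ring (a joint): turn of the captive aluminium lock ring, rad, growing clockwise from above, 0 to a hard stop at 1.25; starts at 0 to 0.25. Ring up, its three ears butt against fixed keeper bars at 0.31; pressed down 4.5 mm or more they pass under. From 0.31 to 1.12 the keepers hold it down and it stays where left; past 1.12, no longer pressed, it springs up into its notches: locked
- lid (a joint): how far lid and ring together are pressed down, in m: 0 up, 0.007 at a hard bottom. The seal pushes back with about 5 N at first and 12 N at the bottom, wherever on the ring or lid it is pressed
- lug_a (a point): top centre of one of the ring's three equal lugs, 75 mm from the pot's axis, 60 degrees from the injector's x axis (counter-clockwise from above) with the ring at 0. The lug is an upright bar 40 mm long (radially, 55 to 95 mm), 18 mm wide, 25 mm high above the ring's flat top. Its axes: the injector's, turned with the ring
- lug_b (a point): top centre of one of the ring's three equal lugs, 75 mm from the pot's axis, 180 degrees from the injector's x axis (counter-clockwise from above) with the ring at 0. The lug is an upright bar 40 mm long (radially, 55 to 95 mm), 18 mm wide, 25 mm high above the ring's flat top. Its axes: the injector's, turned with the ring
- lug_c (a point): top centre of one of the ring's three equal lugs, 75 mm from the pot's axis, 300 degrees from the injector's x axis (counter-clockwise from above) with the ring at 0. The lug is an upright bar 40 mm long (radially, 55 to 95 mm), 18 mm wide, 25 mm high above the ring's flat top. Its axes: the injector's, turned with the ring
- selector (a joint): turn of the heat selector in rad, growing clockwise seen from above. Spring detents hold it at 0 (off, a dash on the dial plate), 0.6 (one dot), 1.2 (two dots) and 1.8 (three dots, the end); it takes up to about 0.25 N m to turn it out of a detent, and let go between 0.95 and 1.5 it settles at 1.2. It starts at 0
- selector_grip (a point): point on the selector's vertical axis, halfway up its grip. Black knob: skirt 72 mm across whose top lies 15 mm below this point, and on it a grip bar 64 mm long, 14 mm wide, 26 mm high (top 10 mm above this point). The point's x axis lies along the bar and points at the mark (white line on that end), y across it
- mould: vulcanised rubber mould in its aluminium frame, 75 x 50 x 32 mm, lying on the machine's deck behind the selector, origin under its centre; not part of the job
- wax_block: blue carving-wax block, 60 x 60 x 85 mm, standing on the bench, origin under its centre; not part of the job
- wax_tube: blue wax ring tube lying on its flat, 110 x 42 x 57 mm, origin under its centre; not part of the job
- jar: glass screw-lid jar, 84 mm across, 120 mm tall, origin under its centre; not part of the job
- charcoal: black charcoal soldering block, 140 x 70 x 32 mm, lying flat, origin under its centre; not part of the job
- tool_pot: blue stoneware pot full of gravers and brushes, 116 mm across, 100 mm tall (tools to 180 mm), origin under its centre; not part of the job
- saw: jeweller's piercing saw lying flat, 320 x 95 x 24 mm, origin under the handle end of its blade; not part of the job

How it is judged:
By the outcome, as a careful person would: the job done as asked, in the order asked, and still so for the second after the job is handed in, with the robot touching nothing.
It also fails if it takes over 56 s, if anything falls off the work surface, if the arm or the gripper's body presses on something with over 40 N, if the wrist force passes 120 N, or if a joint passes its speed limit or range.

### The arm

A 6-joint arm with a two-finger parallel gripper is mounted at the origin on the work surface. World frame = base frame: x ahead of the robot, y to its left, z up, the work surface at z = 0. Lengths are in m, angles in rad, forces in N, time in s.
With the tool pointing down it reaches from about 0.25 to 0.725 m from the base axis. Payload 4 kg.
Tool frame: the origin (TCP) lies at the very end of the fingers, on their centre line; the grasp point (between the pads) lies 19 mm behind it; z points along the fingers, y is the line along which they close (so a half turn about z gives the same grasp; the last joint's range is limited). The gripper opens to 85 mm and grips with 20 to 120 N. Pads are 22 mm wide; open, the fingers measure 114 mm over their backs; the gripper's body (76 mm by 85 mm) begins 54 mm behind the grasp point. The pads swing forward as they close: fully open they stand 13 mm farther back than shut.
Start: joints at [1.236, 0.241, 0.005, 1.335, 0, 1.571], TCP at [0.164, 0.472, 0.231] pointing down, gripper open.
Joint ranges: [-2.72, 2.72], [-1.05, 1.87], [-1.09, 1.28], [-1.99, 2.15], [-1.42, 1.44], [-3.14, 3.14]. Speed limits (rad/s): [2.79, 2.79, 3.14, 3.14, 3.14, 3.14].

### API

Orientations are given as a unit quaternion [x, y, z, w].
In Python, from workcell import monitor, viewer, job gives the robot as it stands.
- The arm moves only by the tool arm_command, never from a script. Its argument "increments" is a list of rows, each an object of numbers: "dx", "dy", "dz": the shift along the tool's x, y, z in cm; "wx", "wy", "wz": the turn, a rotation vector about the tool's x, y, z in rad; "grip": the finger opening in cm, from 0 to 8.54. In form: [{"dx": .., "dy": .., "dz": .., "wx": .., "wy": .., "wz": .., "grip": ..}, ...]. A call has 1 to 10 rows; each row is the pose to reach, as a shift and turn from the pose commanded when the call began, along the tool's axes at that moment; what a row does not reach only later rows make up. A row lasts 1/10 s, in which the tool goes at most 50 mm and 8.59 degrees, less where a joint would pass 70% of its speed; a pose out of reach is approached as far as the arm can. A call with a gripper value outside its range is refused whole. The fingers move at their own pace and stop on an object; the grip force is fixed at half the most. Time passes only in rows, so rows that repeat a pose let the fingers close. It gives the time, the measured TCP pose, the force, the opening and the grip force at its end, in the units of the state.
- monitor.get_obs(): the state, without advancing time (a new reading comes with each control period).
- viewer.camera(name): name is "scene" or "top"; returns (picture, depth): 420x560x3 uint8, red, green, blue; 420x560 float32, m along the optical axis (not along the pixel's ray), 0 where there is no reading.
- viewer.get_calibration(name): a dict with "fovy" (degrees; the focal length in pixels is half the picture's height over the tangent of half this angle, whatever the lens; pixels are square), "cx", "cy" (the principal point, pixels), "view" (4x4, takes a point from world to camera coordinates). Camera axes: x right, y up, looking along -z (the intrinsics and any distortion apply to the point x, -y, -z); pixel columns grow to the right and rows downward; lengths in m; the calibration is good to about 2 mm. A picture is of the moment at which its call begins. get_calibration takes no time and is no camera call.
- job.job_done(): hands the job in; it is judged then, once.
The state is a dict: "clock": time; "joint_pos": joint angles; "joint_vel": joint speeds; "tau": joint torques, N m; "eef_pos": TCP position; "tool_rot": TCP orientation; "ft_force": force on the tool from outside, world axes, zero at the start; "ft_torque": the same for the moment, N m; "grip_width": finger opening in m; "grasp_force": force on a finger pad.
Only numpy, scipy, OpenCV 4.12 (cv2) and the standard library are available. Lean on these libraries where they do the work, as an engineer would, in place of code of your own. Each camera call takes 0.05 s, during which the arm holds its last target. There are 200 camera calls.

## Working session

There is one attempt and no reset: what is moved stays moved. The work goes in short steps, Python scripts to look and compute and a tool call to move; the robot and the scene stay as the last step left them, time stands still between calls to the robot, and variables do not carry over. Pictures are saved under pics/ and viewed, at most 10 in all, crops included, and the job is handed in when it is done.

Besides the shell and the picture viewer there is one more tool, called by a JSON object that holds its "fn" and its "kwargs", one argument or row to a line. arm_command: Moves the arm, as the interface text tells. Its arguments: {"type":"object","properties":{"increments":{"type":"array","items":{"type":"object","properties":{"dx":{"type":"number"},"dy":{"type":"number"},"dz":{"type":"number"},"wx":{"type":"number"},"wy":{"type":"number"},"wz":{"type":"number"},"grip":{"type":"number"}}}}},"required":["increments"]}

```bash
mkdir -p pics
cat > h.py <<'E'
import numpy as np, cv2, pickle
from workcell import monitor, viewer, job
def snap(n,tag):
    p,d=viewer.camera(n); c=viewer.get_calibration(n)
    pickle.dump((p,d,c),open(f'{n}_{tag}.pkl','wb')); cv2.imwrite(f'pics/{n}_{tag}.png',p[:,:,::-1]); return p,d,c
def load(n,tag): return pickle.load(open(f'{n}_{tag}.pkl','rb'))
def ray(c,u,v):
    f=210/np.tan(np.radians(c['fovy'])/2); V=np.array(c['view'])
    R,t=V[:3,:3],V[:3,3]
    d=np.array([(u-c['cx'])/f,-(v-c['cy'])/f,-1.])
    return -R.T@t, R.T@d
def onplane(c,u,v,z):
    o,d=ray(c,u,v); return o+d*(z-o[2])/d[2]
def proj(c,P):
    f=210/np.tan(np.radians(c['fovy'])/2); V=np.array(c['view'])
    q=V[:3,:3]@np.array(P)+V[:3,3]; return c['cx']+f*q[0]/-q[2], c['cy']-f*q[1]/-q[2]
def cloud(d,c):
    v,u=np.mgrid[:420,:560]; f=210/np.tan(np.radians(c['fovy'])/2); V=np.array(c['view'])
    P=np.stack([(u-c['cx'])/f*d,-(v-c['cy'])/f*d,-d],-1)
    return (P-V[:3,3])@V[:3,:3]
E
python3 - <<'E'
from h import *
for n in('scene','top'):
    p,d,c=snap(n,'0'); print({k:(np.round(v,3).tolist() if k=='view' else v) for k,v in c.items()}, (d>0).mean())
o=monitor.get_obs(); print(o)
E
```

```text
{'fovy': 44.11715029430555, 'cx': 290.5993968078511, 'cy': 201.5974115924519, 'view': [[0.862, -0.507, 0.009, -0.448], [0.344, 0.598, 0.724, -0.336], [-0.372, -0.621, 0.69, -1.227], [0.0, 0.0, 0.0, 1.0]]} 0.9957908163265307
{'fovy': 56.826695890611326, 'cx': 271.5720243285942, 'cy': 205.21046395721717, 'view': [[-0.008, -1.0, -0.004, 0.041], [0.991, -0.008, 0.131, -0.591], [-0.131, -0.003, 0.991, -1.246], [0.0, 0.0, 0.0, 1.0]]} 0.9962457482993198
{'clock': 0.1, 'joint_pos': array([ 1.23599964e+00,  2.41332874e-01,  3.88929215e-03,  1.33522392e+00,
       -3.33466231e-06,  1.57080211e+00]), 'joint_vel': array([ 0.00018353, -0.00012205,  0.00354984, -0.00020323, -0.00018435,
       -0.00146649]), 'tau': array([ 8.86614362e-04, -3.73138189e+01,  2.53010309e+01,  1.08591240e-02,
        1.23575146e-04,  1.14022146e-06]), 'eef_pos': array([0.16410536, 0.47170883, 0.23051595]), 'tool_rot': array([ 1.66620403e-01,  9.86020672e-01, -9.22786607e-04, -1.54238491e-04]), 'ft_force': array([-0.55534521, -0.29332592, -0.35196515]), 'ft_torque': array([0.04284922, 0.01497934, 0.04104154]), 'grasp_force': 0.0, 'grip_width': 0.08558936700740846}
```

View pics/scene_0.png

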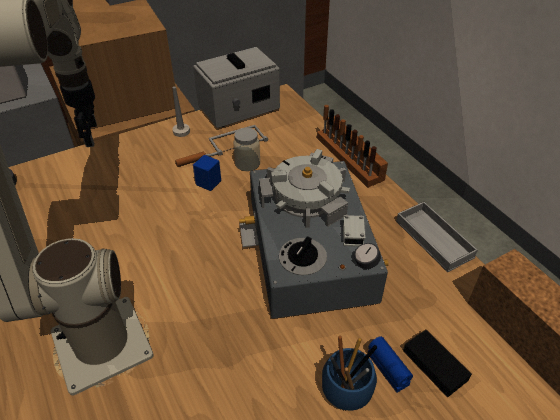

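View pics/top_0.png

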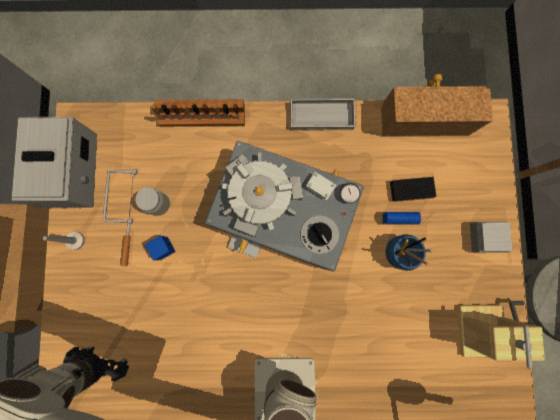

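Run:
```python
from h import *
for n in('top','scene'):
    p,d,c=load(n,'0'); X=cloud(d,c)
    m=(abs(X[...,2]-.14)<.006)&(abs(X[...,0]-.55)<.3)&(abs(X[...,1])<.35)
    k,l,s,_=cv2.connectedComponentsWithStats(m.astype('uint8')); 
    j=1+np.argmax(s[1:,4]); Q=X[l==j][:,:2]
    r=cv2.minAreaRect((Q*1000).astype('float32')); print(n,'deck',r,np.median(X[l==j][:,2]))
    m=(abs(X[...,2]-.204)<.003)&(abs(X[...,0]-.55)<.2)&(abs(X[...,1]-.05)<.2)
    Q=X[m]; print('ring',len(Q),cv2.minEnclosingCircle((Q[:,:2]*1000).astype('float32')),np.median(Q,0))
    m=(X[...,2]>.22)&(X[...,2]<.245)&(abs(X[...,0]-.55)<.15)&(abs(X[...,1]-.05)<.15)
    k,l,s,ce=cv2.connectedComponentsWithStats(m.astype('uint8'))
    for i in range(1,k):
        if s[i,4]>5: print('high',s[i,4],np.median(X[l==i],0).round(4),ce[i].round(1))
p,d,c=load('top','0')
a=cv2.resize(p[135:275,200:370],None,fx=4.7,fy=4.2857,interpolation=cv2.INTER_CUBIC)
cv2.imwrite('pics/topcrop.png',cv2.convertScaleAbs(a[:,:,::-1],alpha=1.5))
```

```text
top deck ((580.900634765625, -3.182220458984375), (419.7311706542969, 279.94659423828125), 69.33389282226562) 0.13990100713835063
ring 1753 ((608.808349609375, 71.29132843017578), 93.03311157226562) [0.60194816 0.06841798 0.20400837]
high 89 [0.6674 0.1166 0.2285] [242.5 170.4]
high 90 [ 0.6181 -0.003   0.228 ] [284.8 186.7]
high 60 [0.6079 0.0707 0.2262] [258.9 190.7]
high 93 [0.5389 0.099  0.2284] [249. 215.]
scene deck ((578.8394775390625, -3.0915069580078125), (425.7433166503906, 279.4417419433594), 69.65034484863281) 0.14085094774301005
ring 1339 ((607.2495727539062, 69.99359130859375), 94.54518127441406) [0.59479719 0.05205627 0.20458345]
high 83 [0.6631 0.1134 0.229 ] [316.5 154.4]
high 67 [0.6043 0.0674 0.2267] [307. 171.]
high 109 [0.5355 0.0967 0.2283] [278.3 173.9]
high 109 [ 0.616  -0.005   0.2285] [326.  186.5]
```

View pics/topcrop.png

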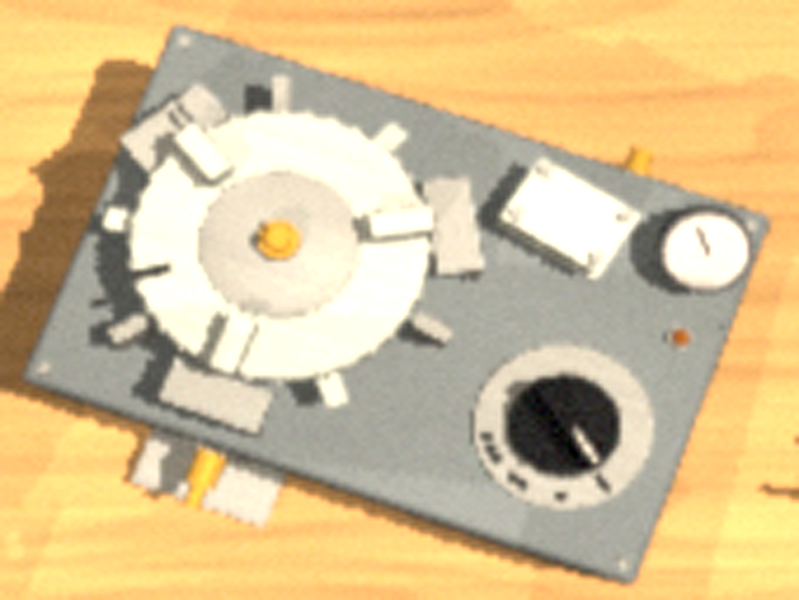

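Run:
```python
from h import *
for n in('top','scene'):
    p,d,c=load(n,'0'); X=cloud(d,c)
    near=np.hypot(X[...,0]-.488,X[...,1]+.107)<.045
    z=X[...,2][near]; print(n,np.histogram(z,np.arange(.138,.2,.004)))
    top=z.max(); m=near&(X[...,2]>np.percentile(z,99)-.006)
    Q=X[m][:,:2]*1000; print(len(Q),top,cv2.minAreaRect(Q.astype('float32')),Q.mean(0))
    g=p.max(-1)
    m=near&(g>90)&(X[...,2]>.15); Q=X[m]; print('white',len(Q),Q.mean(0) if len(Q) else 0)
    # lug orientation
    for P in((.667,.117),(.617,-.003),(.539,.099)):
        m=(abs(X[...,2]-.229)<.0025)&(np.hypot(X[...,0]-P[0],X[...,1]-P[1])<.03)
        Q=X[m][:,:2]*1000; r=cv2.minAreaRect(Q.astype('float32'));ctr=np.array(r[0])-[609,71.6]
        print('lug',len(Q),r,np.degrees(np.arctan2(*ctr[::-1])),np.hypot(*ctr))
```

```text
top (array([ 86, 135,  42, 172, 135,  14,   1,   5,  12,  42,  50,   5,   0,
         0,   0]), array([0.138, 0.142, 0.146, 0.15 , 0.154, 0.158, 0.162, 0.166, 0.17 ,
       0.174, 0.178, 0.182, 0.186, 0.19 , 0.194, 0.198]))
87 0.18582327317457167 ((488.0133361816406, -106.8221664428711), (62.61655044555664, 13.370607376098633), 31.31591796875) [ 488.76134925 -106.53197764]
white 23 [ 0.4688207  -0.11475248  0.17092747]
lug 63 ((667.0474853515625, 118.06648254394531), (38.46908950805664, 17.523212432861328), 34.885704040527344) 38.67695370076959 74.35485562925018
lug 69 ((619.41015625, -2.009073257446289), (18.055883407592773, 38.49518585205078), 6.274271488189697) -81.95033363846667 74.34155647395006
lug 65 ((539.2858276367188, 99.2523193359375), (17.2246150970459, 39.11965560913086), 68.9133529663086) 158.36411071181183 74.99811059589402
scene (array([ 54, 182,  45, 151, 244,  26,  12,  19,  16,  38,  90,   5,   0,
         0,   0]), array([0.138, 0.142, 0.146, 0.15 , 0.154, 0.158, 0.162, 0.166, 0.17 ,
       0.174, 0.178, 0.182, 0.186, 0.19 , 0.194, 0.198]))
117 0.18439780653674667 ((486.9508056640625, -108.22428894042969), (61.73392868041992, 14.59948444366455), 29.429336547851562) [ 485.9810942 -109.0014625]
white 10 [ 0.47196539 -0.1159869   0.17949306]
lug 53 ((666.801513671875, 116.40962982177734), (43.49622344970703, 17.58296012878418), 41.25956726074219) 37.784016977853575 73.13629678569096
lug 66 ((618.1326293945312, -3.9105911254882812), (18.823585510253906, 39.13440704345703), 7.618737697601318) -83.1038559592532 76.06085913121495
lug 72 ((537.895263671875, 97.63963317871094), (22.672836303710938, 39.31279373168945), 66.65924835205078) 159.8865029472768 75.72282366878564
```

```bash
cat >> h.py <<'E'
from scipy.spatial.transform import Rotation as R
def down(a): # tool down, tool x at angle a (deg)
    a=np.radians(a); x=np.array([np.cos(a),np.sin(a),0]); z=np.array([0,0,-1.]); return R.from_matrix(np.stack([x,np.cross(z,x),z],1))
def rows(targets,base=None):
    "targets: (x,y,z,ang); base: commanded (x,y,z,ang) or measured pose"
    if base is None:
        o=monitor.get_obs(); p=o['eef_pos']; r=R.from_quat(o['tool_rot'])
    else: p=np.array(base[:3]); r=down(base[3])
    for t in targets:
        d=r.inv().apply(np.array(t[:3])-p)*100; w=(r.inv()*down(t[3])).as_rotvec()
        print('d',d.round(2).tolist(),'w',w.round(3).tolist())
C=np.array([.6090,.0716])
def lug(ang,z,r=.075):
    a=np.radians(ang); return (C[0]+r*np.cos(a),C[1]+r*np.sin(a),z,ang)
E
python3 - <<'E'
from h import *
rows([lug(158.3,.28),lug(158.3,.24)])
E
```

```text
d [-47.67, -22.85, -4.91] w [-0.002, 0.0, 0.044]
d [-47.67, -22.84, -0.91] w [-0.002, 0.0, 0.044]
```

{"fn": "arm_command", "kwargs": {
  "increments": [
    {"dz": -4.9,"grip": 2.8},
    {"dx": -5,"dy": -2.4,"dz": -4.9,"grip": 2.8},
    {"dx": -9,"dy": -4.3,"dz": -4.9,"grip": 2.8},
    {"dx": -13,"dy": -6.2,"dz": -4.9,"grip": 2.8},
    {"dx": -17,"dy": -8.1,"dz": -4.9,"grip": 2.8},
    {"dx": -21,"dy": -10.1,"dz": -4.9,"grip": 2.8},
    {"dx": -25,"dy": -12,"dz": -4.9,"grip": 2.8},
    {"dx": -29,"dy": -13.9,"dz": -4.9,"grip": 2.8},
    {"dx": -33,"dy": -15.8,"dz": -4.9,"wz": 0.02,"grip": 2.8},
    {"dx": -37,"dy": -17.7,"dz": -4.9,"wz": 0.044,"grip": 2.8}
  ]
}}

```text
validation failed for argument at $.in...
```

Run:
```python
from h import *
o=monitor.get_obs(); print(o['joint_pos'],o['eef_pos'],o['grip_width'],o['joint_vel'])
rows([lug(158.3,.28),lug(158.3,.24)])
```

```text
[ 1.23599964e+00  2.41332874e-01  3.88929215e-03  1.33522392e+00
 -3.33466231e-06  1.57080211e+00] [0.16410536 0.47170883 0.23051595] 0.08558936700740846 [ 0.00018353 -0.00012205  0.00354984 -0.00020323 -0.00018435 -0.00146649]
d [-47.67, -22.85, -4.91] w [-0.002, 0.0, 0.044]
d [-47.67, -22.84, -0.91] w [-0.002, 0.0, 0.044]
```

{"fn": "arm_command", "kwargs": {
  "increments": [
    {"dx": 0,"dy": 0,"dz": -4.9,"wx": 0,"wy": 0,"wz": 0,"grip": 2.8},
    {"dx": -5,"dy": -2.4,"dz": -4.9,"wx": 0,"wy": 0,"wz": 0,"grip": 2.8},
    {"dx": -9,"dy": -4.3,"dz": -4.9,"wx": 0,"wy": 0,"wz": 0,"grip": 2.8},
    {"dx": -13,"dy": -6.2,"dz": -4.9,"wx": 0,"wy": 0,"wz": 0,"grip": 2.8},
    {"dx": -17,"dy": -8.1,"dz": -4.9,"wx": 0,"wy": 0,"wz": 0,"grip": 2.8},
    {"dx": -21,"dy": -10.1,"dz": -4.9,"wx": 0,"wy": 0,"wz": 0,"grip": 2.8},
    {"dx": -25,"dy": -12,"dz": -4.9,"wx": 0,"wy": 0,"wz": 0,"grip": 2.8},
    {"dx": -29,"dy": -13.9,"dz": -4.9,"wx": 0,"wy": 0,"wz": 0,"grip": 2.8},
    {"dx": -33,"dy": -15.8,"dz": -4.9,"wx": 0,"wy": 0,"wz": 0.02,"grip": 2.8},
    {"dx": -37,"dy": -17.7,"dz": -4.9,"wx": 0,"wy": 0,"wz": 0.044,"grip": 2.8}
  ]
}}

```text
clock: 1.1
eef_pos: [0.4564, 0.1819, 0.28]
tool_rot: [0.189, 0.982, -0.0, -0.0]
ft_force: [0.4, 1.6, 1.1]
grip_width: 0.0278
grasp_force: 0.0
```

Run:
```python
from h import *
o=monitor.get_obs(); print(o['joint_pos'],o['eef_pos'],o['grip_width'],o['joint_vel'])
```

```text
[3.79146048e-01 2.08222038e-01 8.93315441e-02 1.45255225e+00
 1.23688589e-04 7.58956873e-01] [0.45639397 0.18187821 0.27996414] 0.02778973442871775 [-0.84861887  0.3345921   0.41227883  0.07277287  0.00332276 -0.60332079]
```

Run:
```python
from h import *
rows([lug(158.3,.28),lug(158.3,.24)],(.4553,.1828,.2795,158.3))
```

```text
d [-10.89, -4.65, -0.05] w [0.0, 0.0, 0.0]
d [-10.89, -4.65, 3.95] w [0.0, 0.0, 0.0]
```

{"fn": "arm_command", "kwargs": {
  "increments": [
    {"dx": -4,"dy": -1.7,"dz": 0,"wx": 0,"wy": 0,"wz": 0,"grip": 2.8},
    {"dx": -7.5,"dy": -3.2,"dz": 0,"wx": 0,"wy": 0,"wz": 0,"grip": 2.8},
    {"dx": -10.9,"dy": -4.65,"dz": 0,"wx": 0,"wy": 0,"wz": 0,"grip": 2.8},
    {"dx": -10.9,"dy": -4.65,"dz": 2,"wx": 0,"wy": 0,"wz": 0,"grip": 2.8},
    {"dx": -10.9,"dy": -4.65,"dz": 4,"wx": 0,"wy": 0,"wz": 0,"grip": 2.8},
    {"dx": -10.9,"dy": -4.65,"dz": 4,"wx": 0,"wy": 0,"wz": 0,"grip": 2.8},
    {"dx": -10.9,"dy": -4.65,"dz": 4,"wx": 0,"wy": 0,"wz": 0,"grip": 2.8}
  ]
}}

```text
clock: 1.8
eef_pos: [0.5392, 0.0999, 0.24]
tool_rot: [0.188, 0.982, -0.0, -0.001]
ft_force: [0.8, 0.2, 0.1]
grip_width: 0.0282
grasp_force: 0.0
```

Run:
```python
from h import *
o=monitor.get_obs(); print(o['eef_pos'],o['ft_force'],o['ft_torque'],R.from_quat(o['tool_rot']).as_matrix()[:,0])
p,d,c=snap('scene','1'); a=p[120:240,220:380]
cv2.imwrite('pics/c1.png',cv2.convertScaleAbs(cv2.resize(a,None,fx=5,fy=5,interpolation=cv2.INTER_CUBIC)[:,:,::-1],alpha=1.4))
```

```text
[0.53921256 0.09993514 0.24000301] [0.82882535 0.19699702 0.05696097] [ 0.09774362  0.0336987  -0.02212893] [-0.9291481   0.369705    0.00141989]
```

View pics/c1.png

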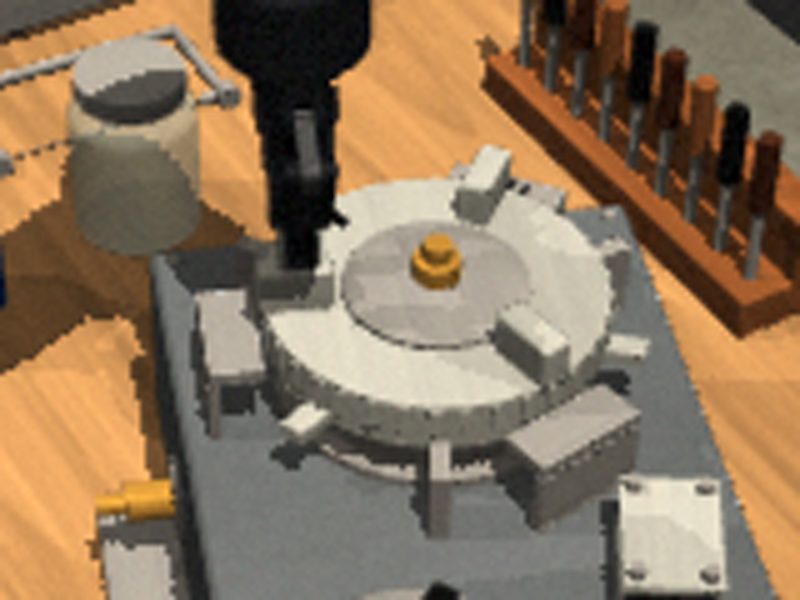

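{"fn": "arm_command", "kwargs": {
  "increments": [
    {"dx": 0,"dy": 0,"dz": 0.6,"wx": 0,"wy": 0,"wz": 0,"grip": 2.8},
    {"dx": 0,"dy": 0,"dz": 1.2,"wx": 0,"wy": 0,"wz": 0,"grip": 2.8},
    {"dx": 0,"dy": 0,"dz": 1.4,"wx": 0,"wy": 0,"wz": 0,"grip": 2.8}
  ]
}}

```text
clock: 2.15
eef_pos: [0.5393, 0.1002, 0.2259]
tool_rot: [0.188, 0.982, -0.0, -0.0]
ft_force: [-0.8, -0.0, -0.3]
grip_width: 0.0281
grasp_force: 0.0
```

{"fn": "arm_command", "kwargs": {
  "increments": [
    {"dx": 0,"dy": 0,"dz": 0.7,"wx": 0,"wy": 0,"wz": 0,"grip": 2.8},
    {"dx": 0,"dy": 0,"dz": 1.4,"wx": 0,"wy": 0,"wz": 0,"grip": 2.8},
    {"dx": 0,"dy": 0,"dz": 1.8,"wx": 0,"wy": 0,"wz": 0,"grip": 2.8},
    {"dx": 0,"dy": 0,"dz": 2.0,"wx": 0,"wy": 0,"wz": 0,"grip": 2.8},
    {"dx": 0,"dy": 0,"dz": 2.1,"wx": 0,"wy": 0,"wz": 0,"grip": 2.8},
    {"dx": 0,"dy": 0,"dz": 2.1,"wx": 0,"wy": 0,"wz": 0,"grip": 2.8}
  ]
}}

```text
clock: 2.75
eef_pos: [0.5397, 0.1, 0.2053]
tool_rot: [0.188, 0.982, -0.0, 0.0]
ft_force: [0.1, -0.5, -0.3]
grip_width: 0.0279
grasp_force: 0.0
```

{"fn": "arm_command", "kwargs": {
  "increments": [
    {"dx": 0,"dy": 0,"dz": 0.15,"wx": 0,"wy": 0,"wz": 0,"grip": 2.8},
    {"dx": 0,"dy": 0,"dz": 0.3,"wx": 0,"wy": 0,"wz": 0,"grip": 2.8},
    {"dx": 0,"dy": 0,"dz": 0.4,"wx": 0,"wy": 0,"wz": 0,"grip": 2.8},
    {"dx": 0,"dy": 0,"dz": 0.4,"wx": 0,"wy": 0,"wz": 0,"grip": 2.8}
  ]
}}

```text
clock: 3.15
eef_pos: [0.54, 0.1, 0.2025]
tool_rot: [0.188, 0.982, 0.0, 0.001]
ft_force: [-1.2, -0.4, 6.0]
grip_width: 0.0284
grasp_force: 3.0
```

{"fn": "arm_command", "kwargs": {
  "increments": [
    {"dx": 0,"dy": 0,"dz": 0.2,"wx": 0,"wy": 0,"wz": 0,"grip": 2.8},
    {"dx": 0,"dy": 0,"dz": 0.4,"wx": 0,"wy": 0,"wz": 0,"grip": 2.8},
    {"dx": 0,"dy": 0,"dz": 0.6,"wx": 0,"wy": 0,"wz": 0,"grip": 2.8},
    {"dx": 0,"dy": 0,"dz": 0.6,"wx": 0,"wy": 0,"wz": 0,"grip": 2.8}
  ]
}}

```text
clock: 3.55
eef_pos: [0.54, 0.1, 0.1974]
tool_rot: [0.188, 0.982, 0.0, 0.001]
ft_force: [-3.6, -0.1, 10.7]
grip_width: 0.028
grasp_force: 5.3
```

Run:
```python
from h import *
def L(o,lead,z):
    x,y,_,_=lug(o-lead,z); return (x,y,z,o)
z=.194
t1=[L(158.3-3.4*i,min(3.8,1.5*i),z) for i in range(11)]
rows(t1[1:],L(158.3,0,.195)); print()
t2=[L(124.3-3.4*i,3.8,z) for i in range(1,11)]
rows(t2,t1[-1])
```

```text
d [-0.03, 0.64, 0.1] w [0.0, 0.0, 0.059]
d [-0.11, 1.28, 0.1] w [0.0, 0.0, 0.119]
d [-0.22, 1.81, 0.1] w [0.0, 0.0, 0.178]
d [-0.34, 2.24, 0.1] w [0.0, 0.0, 0.237]
d [-0.49, 2.66, 0.1] w [0.0, 0.0, 0.297]
d [-0.66, 3.07, 0.1] w [0.0, 0.0, 0.356]
d [-0.85, 3.47, 0.1] w [0.0, 0.0, 0.415]
d [-1.07, 3.86, 0.1] w [0.0, 0.0, 0.475]
d [-1.31, 4.24, 0.1] w [0.0, 0.0, 0.534]
d [-1.57, 4.6, 0.1] w [0.0, 0.0, 0.593]

d [-0.04, 0.44, 0.0] w [0.0, 0.0, 0.059]
d [-0.11, 0.88, 0.0] w [0.0, 0.0, 0.119]
d [-0.21, 1.32, 0.0] w [0.0, 0.0, 0.178]
d [-0.33, 1.75, 0.0] w [0.0, 0.0, 0.237]
d [-0.47, 2.17, 0.0] w [0.0, 0.0, 0.297]
d [-0.64, 2.58, 0.0] w [0.0, 0.0, 0.356]
d [-0.84, 2.98, 0.0] w [0.0, 0.0, 0.415]
d [-1.05, 3.37, 0.0] w [0.0, 0.0, 0.475]
d [-1.3, 3.74, 0.0] w [0.0, 0.0, 0.534]
d [-1.56, 4.1, 0.0] w [0.0, 0.0, 0.593]
```

{"fn": "arm_command", "kwargs": {
  "increments": [
    {"dx": -0.03,"dy": 0.64,"dz": 0.1,"wx": 0,"wy": 0,"wz": 0.059,"grip": 2.8},
    {"dx": -0.11,"dy": 1.28,"dz": 0.1,"wx": 0,"wy": 0,"wz": 0.119,"grip": 2.8},
    {"dx": -0.22,"dy": 1.81,"dz": 0.1,"wx": 0,"wy": 0,"wz": 0.178,"grip": 2.8},
    {"dx": -0.34,"dy": 2.24,"dz": 0.1,"wx": 0,"wy": 0,"wz": 0.237,"grip": 2.8},
    {"dx": -0.49,"dy": 2.66,"dz": 0.1,"wx": 0,"wy": 0,"wz": 0.297,"grip": 2.8},
    {"dx": -0.66,"dy": 3.07,"dz": 0.1,"wx": 0,"wy": 0,"wz": 0.356,"grip": 2.8}
  ]
}}

```text
clock: 4.15
eef_pos: [0.5579, 0.1259, 0.197]
tool_rot: [0.361, 0.933, 0.001, 0.002]
ft_force: [-2.4, -2.0, 10.7]
grip_width: 0.0283
grasp_force: 5.5
```

{"fn": "arm_command", "kwargs": {
  "increments": [
    {"dx": -0.04,"dy": 0.44,"dz": 0,"wx": 0,"wy": 0,"wz": 0.059,"grip": 2.8},
    {"dx": -0.11,"dy": 0.88,"dz": 0,"wx": 0,"wy": 0,"wz": 0.119,"grip": 2.8},
    {"dx": -0.21,"dy": 1.32,"dz": 0,"wx": 0,"wy": 0,"wz": 0.178,"grip": 2.8},
    {"dx": -0.33,"dy": 1.75,"dz": 0,"wx": 0,"wy": 0,"wz": 0.237,"grip": 2.8},
    {"dx": -0.47,"dy": 2.17,"dz": 0,"wx": 0,"wy": 0,"wz": 0.297,"grip": 2.8},
    {"dx": -0.64,"dy": 2.58,"dz": 0,"wx": 0,"wy": 0,"wz": 0.356,"grip": 2.8},
    {"dx": -0.84,"dy": 2.98,"dz": 0,"wx": 0,"wy": 0,"wz": 0.415,"grip": 2.8},
    {"dx": -1.05,"dy": 3.37,"dz": 0,"wx": 0,"wy": 0,"wz": 0.475,"grip": 2.8},
    {"dx": -1.3,"dy": 3.74,"dz": 0,"wx": 0,"wy": 0,"wz": 0.534,"grip": 2.8}
  ]
}}

```text
clock: 5.05
eef_pos: [0.5932, 0.1446, 0.1973]
tool_rot: [0.594, 0.805, 0.001, 0.002]
ft_force: [-1.5, -3.1, 10.4]
grip_width: 0.0277
grasp_force: 5.4
```

{"fn": "arm_command", "kwargs": {
  "increments": [
    {"dx": -0.04,"dy": 0.44,"dz": 0,"wx": 0,"wy": 0,"wz": 0.059,"grip": 2.8},
    {"dx": -0.11,"dy": 0.88,"dz": 0,"wx": 0,"wy": 0,"wz": 0.119,"grip": 2.8},
    {"dx": -0.21,"dy": 1.32,"dz": 0,"wx": 0,"wy": 0,"wz": 0.178,"grip": 2.8},
    {"dx": -0.33,"dy": 1.75,"dz": 0,"wx": 0,"wy": 0,"wz": 0.237,"grip": 2.8},
    {"dx": -0.47,"dy": 2.17,"dz": 0,"wx": 0,"wy": 0,"wz": 0.297,"grip": 2.8},
    {"dx": -0.6,"dy": 2.48,"dz": 0,"wx": 0,"wy": 0,"wz": 0.342,"grip": 2.8},
    {"dx": -0.6,"dy": 2.48,"dz": 0,"wx": 0,"wy": 0,"wz": 0.342,"grip": 2.8}
  ]
}}

```text
clock: 5.75
eef_pos: [0.6164, 0.1464, 0.1967]
tool_rot: [0.721, 0.693, -0.0, -0.0]
ft_force: [-6.6, -2.2, 10.7]
grip_width: 0.0279
grasp_force: 6.9
```

{"fn": "arm_command", "kwargs": {
  "increments": [
    {"dx": 0,"dy": 0.2,"dz": 0,"wx": 0,"wy": 0,"wz": 0,"grip": 2.8},
    {"dx": 0,"dy": 0.3,"dz": 0,"wx": 0,"wy": 0,"wz": 0,"grip": 2.8},
    {"dx": 0,"dy": 0.3,"dz": 0,"wx": 0,"wy": 0,"wz": 0,"grip": 2.8}
  ]
}}

```text
clock: 6.05
eef_pos: [0.6166, 0.1465, 0.1967]
tool_rot: [0.721, 0.693, -0.002, -0.002]
ft_force: [-14.0, -1.6, 13.9]
grip_width: 0.0281
grasp_force: 17.0
```

{"fn": "arm_command", "kwargs": {
  "increments": [
    {"dx": 0,"dy": -0.2,"dz": -0.3,"wx": 0,"wy": 0,"wz": 0,"grip": 2.8},
    {"dx": 0,"dy": -0.4,"dz": -0.7,"wx": 0,"wy": 0,"wz": 0,"grip": 2.8},
    {"dx": 0,"dy": -0.6,"dz": -1.2,"wx": 0,"wy": 0,"wz": 0,"grip": 2.8},
    {"dx": 0,"dy": -0.8,"dz": -1.5,"wx": 0,"wy": 0,"wz": 0,"grip": 2.8},
    {"dx": 0,"dy": -0.8,"dz": -2.5,"wx": 0,"wy": 0,"wz": 0,"grip": 2.8},
    {"dx": 0,"dy": -0.8,"dz": -4.5,"wx": 0,"wy": 0,"wz": 0,"grip": 2.8},
    {"dx": 0,"dy": -0.8,"dz": -7.5,"wx": 0,"wy": 0,"wz": 0,"grip": 2.8},
    {"dx": 0,"dy": -0.8,"dz": -10,"wx": 0,"wy": 0,"wz": 0,"grip": 2.8}
  ]
}}

```text
clock: 6.85
eef_pos: [0.6123, 0.147, 0.2956]
tool_rot: [0.721, 0.693, -0.0, -0.0]
ft_force: [0.3, -0.5, 0.7]
grip_width: 0.0279
grasp_force: 0.0
```

Run:
```python
from h import *
o=monitor.get_obs(); print(o['eef_pos'],o['joint_pos'])
for n in('top','scene'):
    p,d,c=snap(n,'2'); X=cloud(d,c)
    r=np.hypot(X[...,0]-C[0],X[...,1]-C[1]); m=(r>.055)&(r<.09)&(X[...,2]<.212)&(X[...,2]>.19)
    print(n,m.sum(),np.median(X[m][:,2]))
    p0,d0,c0=load(n,'0'); X0=cloud(d0,c0); print('before',np.median(X0[m&(X0[...,2]<.212)][:,2]))
a=load('scene','2')[0][120:240,220:380]
cv2.imwrite('pics/c2.png',cv2.convertScaleAbs(cv2.resize(a,None,fx=5,fy=5,interpolation=cv2.INTER_CUBIC)[:,:,::-1],alpha=1.4))
```

```text
[0.61228429 0.14697282 0.29560496] [2.35546631e-01 5.06458414e-01 5.58707099e-01 1.62319986e+00
 7.53634307e-05 1.84630726e+00]
top 1116 0.20403318845864346
before 0.20385506475781826
scene 1288 0.20495631845271042
before 0.20497119860272067
```

View pics/c2.png

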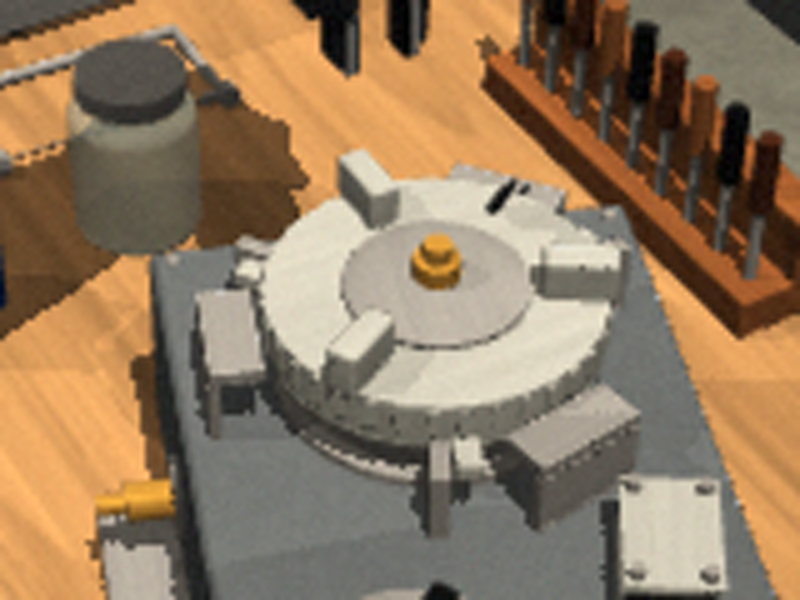

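Run:
```python
from h import *
T=(.488,-.107,.25,211)
rows([T]); p=monitor.get_obs()['eef_pos']; b=(*p,87.7)
def mix(f): return (*(p+f*(np.array([.488,-.107,.2956])-p)),87.7+f*(210.7-87.7))
rows([mix(i/18) for i in range(1,11)]); rows([mix(i/18) for i in range(11,19)],mix(10/18))
```

```text
d [-25.93, -11.61, 4.76] w [0.007, 0.007, -2.152]
d [-1.44, -0.64, 0.01] w [0.008, -0.002, -0.119]
d [-2.88, -1.29, 0.02] w [0.008, -0.001, -0.238]
d [-4.32, -1.93, 0.03] w [0.008, -0.001, -0.358]
d [-5.76, -2.57, 0.04] w [0.008, -0.0, -0.477]
d [-7.2, -3.22, 0.06] w [0.008, 0.0, -0.596]
d [-8.64, -3.86, 0.07] w [0.008, 0.001, -0.715]
d [-10.08, -4.5, 0.08] w [0.008, 0.001, -0.835]
d [-11.52, -5.15, 0.09] w [0.008, 0.002, -0.954]
d [-12.96, -5.79, 0.1] w [0.008, 0.002, -1.073]
d [-14.4, -6.43, 0.11] w [0.008, 0.003, -1.192]
d [0.07, -1.58, 0.02] w [0.0, 0.0, -0.119]
d [0.13, -3.15, 0.04] w [0.0, 0.0, -0.239]
d [0.2, -4.73, 0.06] w [0.0, 0.0, -0.358]
d [0.26, -6.3, 0.08] w [0.0, 0.0, -0.477]
d [0.33, -7.88, 0.1] w [0.0, 0.0, -0.596]
d [0.39, -9.46, 0.11] w [0.0, 0.0, -0.716]
d [0.46, -11.03, 0.13] w [0.0, 0.0, -0.835]
d [0.53, -12.61, 0.15] w [0.0, 0.0, -0.954]
```

{"fn": "arm_command", "kwargs": {
  "increments": [
    {"dx": -1.44,"dy": -0.64,"dz": 0,"wx": 0,"wy": 0,"wz": -0.12,"grip": 2.8},
    {"dx": -2.88,"dy": -1.29,"dz": 0,"wx": 0,"wy": 0,"wz": -0.24,"grip": 2.8},
    {"dx": -4.32,"dy": -1.93,"dz": 0,"wx": 0,"wy": 0,"wz": -0.36,"grip": 2.8},
    {"dx": -5.76,"dy": -2.57,"dz": 0,"wx": 0,"wy": 0,"wz": -0.48,"grip": 2.8},
    {"dx": -7.2,"dy": -3.22,"dz": 0,"wx": 0,"wy": 0,"wz": -0.6,"grip": 2.8},
    {"dx": -8.64,"dy": -3.86,"dz": 0,"wx": 0,"wy": 0,"wz": -0.72,"grip": 2.8},
    {"dx": -10.08,"dy": -4.5,"dz": 0,"wx": 0,"wy": 0,"wz": -0.84,"grip": 2.8},
    {"dx": -11.52,"dy": -5.15,"dz": 0,"wx": 0,"wy": 0,"wz": -0.96,"grip": 2.8},
    {"dx": -12.96,"dy": -5.79,"dz": 0,"wx": 0,"wy": 0,"wz": -1.08,"grip": 2.8},
    {"dx": -14.4,"dy": -6.43,"dz": 0,"wx": 0,"wy": 0,"wz": -1.2,"grip": 2.8}
  ]
}}

```text
clock: 7.95
eef_pos: [0.5417, 0.0051, 0.2935]
tool_rot: [0.201, 0.979, -0.0, -0.001]
ft_force: [-0.1, -0.4, -0.6]
grip_width: 0.028
grasp_force: 0.0
```

{"fn": "arm_command", "kwargs": {
  "increments": [
    {"dx": 0.07,"dy": -1.58,"dz": 0,"wx": 0,"wy": 0,"wz": -0.12,"grip": 2.8},
    {"dx": 0.13,"dy": -3.15,"dz": 0,"wx": 0,"wy": 0,"wz": -0.24,"grip": 2.8},
    {"dx": 0.2,"dy": -4.73,"dz": 0,"wx": 0,"wy": 0,"wz": -0.36,"grip": 2.8},
    {"dx": 0.26,"dy": -6.3,"dz": 0,"wx": 0,"wy": 0,"wz": -0.48,"grip": 2.8},
    {"dx": 0.33,"dy": -7.88,"dz": 0,"wx": 0,"wy": 0,"wz": -0.6,"grip": 2.8},
    {"dx": 0.39,"dy": -9.46,"dz": 0,"wx": 0,"wy": 0,"wz": -0.72,"grip": 2.8},
    {"dx": 0.46,"dy": -11.03,"dz": 0,"wx": 0,"wy": 0,"wz": -0.84,"grip": 2.8},
    {"dx": 0.53,"dy": -12.61,"dz": 0,"wx": 0,"wy": 0,"wz": -0.95,"grip": 2.8},
    {"dx": 0.53,"dy": -12.61,"dz": 0,"wx": 0,"wy": 0,"wz": -0.95,"grip": 2.8},
    {"dx": 0.53,"dy": -12.61,"dz": 0,"wx": 0,"wy": 0,"wz": -0.95,"grip": 2.8}
  ]
}}

```text
clock: 8.95
eef_pos: [0.487, -0.1078, 0.2939]
tool_rot: [-0.265, 0.964, 0.0, -0.0]
ft_force: [-0.0, -0.8, -0.2]
grip_width: 0.0284
grasp_force: 0.0
```

Run:
```python
from h import *
o=monitor.get_obs(); print(o['eef_pos'],o['joint_pos'],o['joint_vel'].round(3))
rows([(.488,-.107,.2,211),(.488,-.107,.185,211),(.488,-.107,.161,211)])
```

```text
[ 0.48703139 -0.1077951   0.29386845] [-2.18099415e-01  2.21374269e-01  1.41657531e-01  1.49179640e+00
  4.60198242e-04 -7.54557769e-01] [ 0.015  0.002  0.007  0.001 -0.001 -0.005]
d [-0.13, 0.01, 9.39] w [0.001, -0.0, -0.005]
d [-0.13, 0.01, 10.89] w [0.001, -0.0, -0.005]
d [-0.13, 0.01, 13.29] w [0.001, -0.0, -0.005]
```

{"fn": "arm_command", "kwargs": {
  "increments": [
    {"dx": -0.1,"dy": 0,"dz": 3,"wx": 0,"wy": 0,"wz": 0,"grip": 2.8},
    {"dx": -0.1,"dy": 0,"dz": 6.5,"wx": 0,"wy": 0,"wz": 0,"grip": 2.8},
    {"dx": -0.1,"dy": 0,"dz": 9.5,"wx": 0,"wy": 0,"wz": 0,"grip": 2.8},
    {"dx": -0.1,"dy": 0,"dz": 11,"wx": 0,"wy": 0,"wz": 0,"grip": 2.8},
    {"dx": -0.1,"dy": 0,"dz": 11.6,"wx": 0,"wy": 0,"wz": 0,"grip": 2.8},
    {"dx": -0.1,"dy": 0,"dz": 11.6,"wx": 0,"wy": 0,"wz": 0,"grip": 2.8}
  ]
}}

```text
clock: 9.55
eef_pos: [0.4878, -0.1066, 0.1776]
tool_rot: [-0.266, 0.964, 0.001, -0.001]
ft_force: [0.7, 0.9, 0.1]
grip_width: 0.0282
grasp_force: 0.0
```

{"fn": "arm_command", "kwargs": {
  "increments": [
    {"dx": 0,"dy": 0,"dz": 0.6,"wx": 0,"wy": 0,"wz": 0,"grip": 2.8},
    {"dx": 0,"dy": 0,"dz": 1.2,"wx": 0,"wy": 0,"wz": 0,"grip": 2.8},
    {"dx": 0,"dy": 0,"dz": 1.6,"wx": 0,"wy": 0,"wz": 0,"grip": 2.8},
    {"dx": 0,"dy": 0,"dz": 1.6,"wx": 0,"wy": 0,"wz": 0,"grip": 1.9},
    {"dx": 0,"dy": 0,"dz": 1.6,"wx": 0,"wy": 0,"wz": 0,"grip": 1.9},
    {"dx": 0,"dy": 0,"dz": 1.6,"wx": 0,"wy": 0,"wz": 0,"grip": 1.7},
    {"dx": 0,"dy": 0,"dz": 1.6,"wx": 0,"wy": 0,"wz": 0,"grip": 1.7}
  ]
}}

```text
clock: 10.25
eef_pos: [0.4882, -0.1074, 0.1626]
tool_rot: [-0.266, 0.964, -0.0, 0.0]
ft_force: [-0.5, -1.2, -0.3]
grip_width: 0.0169
grasp_force: 0.0
```

{"fn": "arm_command", "kwargs": {
  "increments": [
    {"dx": 0,"dy": 0,"dz": 0,"wx": 0,"wy": 0,"wz": 0.1,"grip": 1.7},
    {"dx": 0,"dy": 0,"dz": 0,"wx": 0,"wy": 0,"wz": 0.2,"grip": 1.7},
    {"dx": 0,"dy": 0,"dz": 0,"wx": 0,"wy": 0,"wz": 0.3,"grip": 1.7},
    {"dx": 0,"dy": 0,"dz": 0,"wx": 0,"wy": 0,"wz": 0.4,"grip": 1.7},
    {"dx": 0,"dy": 0,"dz": 0,"wx": 0,"wy": 0,"wz": 0.5,"grip": 1.7},
    {"dx": 0,"dy": 0,"dz": 0,"wx": 0,"wy": 0,"wz": 0.6,"grip": 1.7}
  ]
}}

```text
clock: 10.85
eef_pos: [0.4874, -0.107, 0.1624]
tool_rot: [0.032, 0.999, 0.0, -0.001]
ft_force: [-0.3, 2.0, 1.4]
grip_width: 0.0172
grasp_force: 1.6
```

Run:
```python
from h import *
o=monitor.get_obs(); print(o['eef_pos'],o['ft_force'],o['ft_torque'],o['joint_pos'])
```

```text
[ 0.48736076 -0.10698674  0.16243343] [-0.33000409  1.99291434  1.38295988] [ 0.21748506  0.11369792 -0.03336258] [-2.16371052e-01  2.80847352e-01 -1.25458347e-01  1.16562416e+00
  4.53872276e-04 -1.51785502e-01]
```

Turning well; continue by 0.7 rad more.

{"fn": "arm_command", "kwargs": {
  "increments": [
    {"dx": 0,"dy": 0,"dz": 0,"wx": 0,"wy": 0,"wz": 0.1,"grip": 1.7},
    {"dx": 0,"dy": 0,"dz": 0,"wx": 0,"wy": 0,"wz": 0.2,"grip": 1.7},
    {"dx": 0,"dy": 0,"dz": 0,"wx": 0,"wy": 0,"wz": 0.3,"grip": 1.7},
    {"dx": 0,"dy": 0,"dz": 0,"wx": 0,"wy": 0,"wz": 0.4,"grip": 1.7},
    {"dx": 0,"dy": 0,"dz": 0,"wx": 0,"wy": 0,"wz": 0.5,"grip": 1.7},
    {"dx": 0,"dy": 0,"dz": 0,"wx": 0,"wy": 0,"wz": 0.6,"grip": 1.7},
    {"dx": 0,"dy": 0,"dz": 0,"wx": 0,"wy": 0,"wz": 0.66,"grip": 1.7},
    {"dx": 0,"dy": 0,"dz": 0,"wx": 0,"wy": 0,"wz": 0.66,"grip": 1.7},
    {"dx": 0,"dy": 0,"dz": 0,"wx": 0,"wy": 0,"wz": 0.66,"grip": 2.8},
    {"dx": 0,"dy": 0,"dz": 0,"wx": 0,"wy": 0,"wz": 0.66,"grip": 2.8}
  ]
}}

```text
clock: 11.85
eef_pos: [0.488, -0.1074, 0.1624]
tool_rot: [0.352, 0.936, 0.0, 0.0]
ft_force: [0.1, 0.3, -0.3]
grip_width: 0.028
grasp_force: 0.0
```

{"fn": "arm_command", "kwargs": {
  "increments": [
    {"dx": 0,"dy": 0,"dz": 0,"wx": 0,"wy": 0,"wz": 0,"grip": 2.8},
    {"dx": 0,"dy": 0,"dz": -1,"wx": 0,"wy": 0,"wz": 0,"grip": 2.8},
    {"dx": 0,"dy": 0,"dz": -3,"wx": 0,"wy": 0,"wz": 0,"grip": 2.8},
    {"dx": 0,"dy": 0,"dz": -6,"wx": 0,"wy": 0,"wz": 0,"grip": 2.8},
    {"dx": 0,"dy": 0,"dz": -9,"wx": 0,"wy": 0,"wz": 0,"grip": 2.8},
    {"dx": 0,"dy": 0,"dz": -12,"wx": 0,"wy": 0,"wz": 0,"grip": 2.8}
  ]
}}

```text
clock: 12.45
eef_pos: [0.4878, -0.1073, 0.2843]
tool_rot: [0.353, 0.936, 0.0, 0.0]
ft_force: [1.0, 0.5, 0.5]
grip_width: 0.0279
grasp_force: 0.0
```

{"fn": "arm_command", "kwargs": {
  "increments": [
    {"dx": 3,"dy": -2.6,"dz": 0,"wx": 0,"wy": 0,"wz": 0,"grip": 2.8},
    {"dx": 6,"dy": -5.3,"dz": 0,"wx": 0,"wy": 0,"wz": 0,"grip": 2.8},
    {"dx": 9,"dy": -7.9,"dz": 0,"wx": 0,"wy": 0,"wz": 0,"grip": 2.8},
    {"dx": 11.3,"dy": -9.9,"dz": 0,"wx": 0,"wy": 0,"wz": 0,"grip": 2.8},
    {"dx": 11.3,"dy": -9.9,"dz": 0,"wx": 0,"wy": 0,"wz": 0,"grip": 2.8},
    {"dx": 11.3,"dy": -9.9,"dz": 0,"wx": 0,"wy": 0,"wz": 0,"grip": 2.8}
  ]
}}

```text
clock: 13.05
eef_pos: [0.3379, -0.1073, 0.2835]
tool_rot: [0.353, 0.936, 0.0, 0.002]
ft_force: [-0.1, 0.1, 1.4]
grip_width: 0.0282
grasp_force: 0.0
```

Run:
```python
from h import *
p,d,c=snap('top','3'); X=cloud(d,c)
m=(np.hypot(X[...,0]-.488,X[...,1]+.107)<.045)&(X[...,2]>.173)&(X[...,2]<.19)
print(cv2.minAreaRect((X[m][:,:2]*1000).astype('float32')))
cv2.imwrite('pics/c3.png',cv2.convertScaleAbs(cv2.resize(p[135:275,200:370],None,fx=4.7,fy=4.2857,interpolation=cv2.INTER_CUBIC)[:,:,::-1],alpha=1.5))
```

```text
((488.17138671875, -107.079833984375), (13.998868942260742, 63.13070297241211), 51.882118225097656)
```

View pics/c3.png

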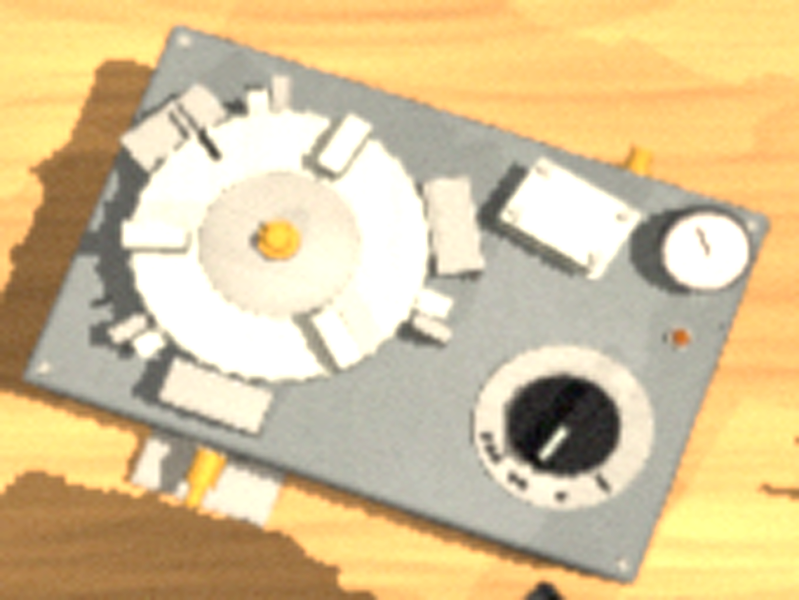

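The pointer at (205,145) faces the pair of lines at (180,115), so the ring is locked. The selector mark at (550,445) points to the two-dot mark at (517,480), and the bar has turned 69°.

```bash
python3 -c "
from workcell import job; print(job.job_done())"
```

```text
the job is handed in; nothing more can be done
None
```

The lock ring is locked at its stop and back up in its notches, and after that the selector was turned to the two-dot mark; the job was handed in at about 13 s, with the highest force I read about 20 N.

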